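# Shut the spares case and lock it with the slot key

## Robot

A 7-joint arm with a two-finger parallel gripper is mounted at the origin on the work surface. World frame = base frame: x ahead of the robot, y to its left, z up, the work surface at z = 0. Lengths are in mm, angles in rad, forces in N, time in s.
With the tool pointing down it reaches from about 400 to 875 mm from the base axis. Payload 6.5 kg.
Tool frame: the origin (TCP) lies at the very end of the fingers, on their centre line; the grasp point (between the pads) lies env.tcp_to_grasp behind it (env.tcp_to_grasp is the distance from the TCP to the grasp point, in mm); z points along the fingers, y is the line along which they close (so a half turn about z gives the same grasp; the last joint's range is limited). The gripper opens to 85 mm and grips with 20 to 120 N. Pads are 22 mm wide; open, the fingers measure 114 mm over their backs; the gripper's body (76 mm by 85 mm) begins 54 mm behind the grasp point. The pads swing forward as they close: fully open they stand 13 mm farther back than shut.
Start: joints at [1.107, 0.536, -0.004, 1.538, 0.003, 1.067, -0.071], TCP at [251.799, -599.239, 231.29] pointing down, gripper open.
Joint ranges: [-2.7, 2.7], [-0.37, 2.16], [-1.27, 1.26], [0.24, 2.4], [-1.31, 4.45], [0.19, 1.91], [-2.76, 2.76]. Speed limits (rad/s): [2.39, 2.39, 3.14, 3.14, 3.14, 3.14, 3.14].

## Interface

Orientations are given as a unit quaternion [x, y, z, w].
In Python, from station import env gives the robot as it stands.
- The arm moves only by the tool servo_tool, never from a script. Its argument "commands" is a list of rows, each a list of 5 numbers: the finger opening in cm, from 0 to 8.54, then the shift along the tool's x, y, z in cm, then the turn about the tool's z in degrees. In form: [[hand, dx, dy, dz, roll], ...]. A call has 1 to 10 rows; each row is the pose to reach, as a shift and turn from the pose commanded when the call began, along the tool's axes at that moment; what a row does not reach only later rows make up. A row lasts 1/8 s, in which the tool goes at most 62.5 mm and 10.7 degrees, less where a joint would pass 70% of its speed; a pose out of reach is approached as far as the arm can. A call with a gripper value outside its range is refused whole. The fingers move at their own pace and stop on an object; the grip force is fixed at half the most. Time passes only in rows, so rows that repeat a pose let the fingers close. It gives the time, the measured TCP pose, the force, the opening and the grip force at its end, in the units of the state.
- env.get_state(): the state, without advancing time (a new reading comes with each control period).
- env.read_camera(name): name is "scene" or "top" or "wrist"; returns (picture, depth): 400x640x3 uint8, blue, green, red; 400x640 float32, mm along the optical axis (not along the pixel's ray), 0 where there is no reading.
- env.calibration(name): a dict with "K" (3x3 intrinsics, pixels), "D" ([k1, k2, p1, p2, k3] as OpenCV has them; the pictures are not rectified), "R" (3x3) and "t" (3): a world point X has camera coordinates R X + t; the wrist camera has in their place "tool_from_camera" (4x4, takes a point from camera to tool coordinates, whose origin is the TCP and whose axes are the flange's). Camera axes: x right, y down, z forward; pixel columns grow to the right and rows downward; lengths in mm; the calibration is good to about 2 mm. A picture is of the moment at which its call begins: read the wrist's pose just before it. calibration takes no time and is no camera call.
- env.sign_off(): hands the job in; it is judged then, once.
The state is a dict: "time_s": time; "qpos": joint angles; "dq": joint speeds; "joint_efforts": joint torques, N m; "position": TCP position; "tcp_rot": TCP orientation; "contact_force": force on the tool from outside, world axes, zero at the start; "wrist_torque": the same for the moment, N m; "grip_width": finger opening in mm; "grasp_force": force on a finger pad.
Only numpy, scipy, OpenCV 4.12 (cv2) and the standard library are available. Lean on these libraries where they do the work, as an engineer would, in place of code of your own. Each camera call takes 0.05 s, during which the arm holds its last target. There are 200 camera calls.

## Task

The sliding cover of the grey spares case has been left open: push it fully home, then take the slot key (flat blade) from the rack and use it to turn the slotted cam clockwise to the end of its quarter turn, so that the cover is locked. Hang the slot key upright back in the same rack hole it came from, with the cover still shut, and leave everything else where it is.

Things in the scene. Friction and masses are not known exactly. Their poses are not given: they have to be found in the camera images.
- case: grey plastic storage case fixed to the bench, 170 mm (its x) by 260 mm (its y), walls 70 mm high with 12 mm guide rails on top (82 mm in all). Origin: centre of its underside. Its cover slides along its y axis; the closed end is at +y.
- cover (a joint): Slide of the aluminium cover plate (148 x 246 x 8 mm, top face 78 mm above the bench): metres open, 0 = fully home on its stop, 0.10 = fully open. Starts 0.05 to 0.09 open, overhanging the case's -y end; closes when pushed along the case's +y. It stays where it is left; sliding takes about 4 N.
- cover_rib (a point): Middle of the top edge of the upright push rib that stands across the cover, 110 mm above the bench: rib 90 mm long along the case's x, 12 mm thick along y, 32 mm high above the cover's top face. It moves with the cover; the cam's axis lies 130 mm from it along the case's +y. Push on its -y face.
- cam (a joint): Turn of the slotted cam, rad: 0 = unlocked, slot along the case's x; 1.571 = seated on its end stop (locked), slot along the case's y. Grows clockwise seen from above. Starts at 0.05 to 0.35. Takes about 0.15 N m and stays where it is left. A small ear on the rim, at one end of the slot, meets a raised mark on the cover, on the rib's side of the cam, when seated.
- cam_slot (a point): Centre of the slot's floor, on the cam's vertical axis, 82 mm above the bench. The cam is a steel disc, 66 mm diameter, its top 18 mm above the cover (96 mm above the bench); the slot crosses the whole head along this frame's x axis, 10 mm wide, 14 mm deep, open at both ends; z up. Rides on the cover and turns with the cam.
- key: Slot key, 101 mm long, loose, 175 to 290 g, hanging upright in a rack hole, blade down. Origin: middle of the blade's tip; z up along the key. Steel blade z = 0 to 45 mm, 40 mm wide along x, 7 mm thick along y (4 mm over the lowest 6 mm); it has about 0.08 rad of play either way in the cam's slot. Round collar, 72 mm diameter, z = 45 to 51 mm, rests on the rack. Above it the grip: see key_grip.
- key_grip (a point): Middle of the slot key's black flat paddle grip, 76 mm above the blade's tip, axes as the key's. Paddle: 46 mm wide along x, 20 mm thick along y, 50 mm high, from the collar up to the key's top. It is in line with the blade; grip it from above across its 20 mm.
- square_key: the other tool in the rack, to be left alone: like the slot key in size and collar, but with a 16 mm square shank and a round knob grip of 38 mm diameter. Same origin (tip of the shank).
- rack: Wooden tool rack fixed to the bench: top board 220 mm (its x) by 95 mm (its y), top face 75 mm above the bench, on two end panels, open at front and back. Two round holes, 54 mm diameter, at x = -55 and +55 mm. Origin: centre of its underside. Either tool may be in either hole; a hanging tool's tip is 30 mm above the bench.
- tape: masking tape roll lying flat, 96 mm diameter, 25 mm high; bystander. Origin: centre of its underside.
- marker_a: black marker pen, 135 mm long, 18 mm high, lying; bystander. Origin on its underside near the middle.
- marker_b: second black marker pen, the same; bystander.
- punch: chrome hole punch, 110 x 80 mm, about 75 mm high; bystander. Origin: centre of its underside.
- clip_a: large black binder clip, 60 mm long, 26 mm high; bystander. Origin: underside.
- clip_b: second large binder clip, the same; bystander.
Not all that is in view belongs to the job. Leave any blue or yellow look-alike of the key alone.

How it is judged (in metres and radians):
On the way, in this order (a step that is already met when the one before it is completed fails the run):
1. the cover is pushed home (within 6 mm of its stop), the cam still unlocked (value of joint cover below 0.006 m and value of joint cam below 0.6 rad), for 0.2 s.
2. the slot key's blade is down in the cam's slot, the cam still unlocked (horizontal distance between key and cam_slot below 0.012 m and z of key in the frame of cam_slot below 0.008 m and value of joint cover below 0.006 m and value of joint cam below 0.8 rad), for 0.1 s.
3. the cam is turned to its seat with the blade in the slot and the cover home (horizontal distance between key and cam_slot below 0.012 m and z of key in the frame of cam_slot below 0.008 m and value of joint cover below 0.006 m and value of joint cam above 1.46 rad), for 0.1 s.
At the end, for the whole second after the job is handed in: the cover is home (within 6 mm of its stop), the cam is at its seat (joint above 1.46 rad of 1.571), and the slot key hangs at rest and upright (within 0.1 rad) in the rack hole it came from (within 14 mm of where it hung; any yaw) (value of joint cover below 0.006 m and value of joint cam above 1.46 rad and distance of key from where it was at the start of the episode below 0.014 m and angle between key's own z axis and vertical below 0.1 rad and linear speed of key below 0.02 m/s); the robot touches nothing.
It fails at once if another loose thing (the square key, tape roll, a marker, the punch, a binder clip) is moved more than 30 mm (distance of any of square_key, tape, marker_a, marker_b, punch, clip_a, clip_b from where it was at the start of the episode above 0.03 m).
It also fails if it takes over 64 s, if anything falls off the work surface, if the arm or the gripper's body presses on something with over 40 N, if the wrist force passes 120 N, or if a joint passes its speed limit or range.

## Working session

There is one attempt and no reset: what is moved stays moved. The work goes in short steps, Python scripts to look and compute and a tool call to move; the robot and the scene stay as the last step left them, time stands still between calls to the robot, and variables do not carry over. Pictures are saved under pics/ and viewed, at most 10 in all, crops included, and the job is handed in when it is done.

Besides the shell and the picture viewer there is one more tool, called after "Emit:" as name([rows], argument=value, ...), one row to a line, values as JSON. servo_tool: Moves the arm, as the interface text tells. Its arguments: {"type":"object","properties":{"commands":{"type":"array"}},"required":["commands"]}

```bash
mkdir -p pics; ls
cat > h.py <<'E'
import numpy as np, cv2
from station import env
from scipy.spatial.transform import Rotation as Rn
def snap(name,fn):
    s=env.get_state(); im,d=env.read_camera(name); c=env.calibration(name)
    if name=='wrist':
        T=np.eye(4); T[:3,:3]=Rn.from_quat(s['tcp_rot']).as_matrix(); T[:3,3]=s['position']; W=T@np.array(c['tool_from_camera'])
    else:
        W=np.eye(4); R=np.array(c['R']); W[:3,:3]=R.T; W[:3,3]=-R.T@np.array(c['t']).ravel()
    np.savez(f'pics/{fn}.npz',im=im,d=d,W=W,K=c['K'],D=c['D']); cv2.imwrite(f'pics/{fn}.png',im); return im,d
def ray(fn,u,v):
    z=np.load(f'pics/{fn}.npz'); p=cv2.undistortPoints(np.array([[[u,v]]],float),np.array(z['K']),np.array(z['D']))[0,0]
    return z['W'],np.array([p[0],p[1],1.]),z['d']
def atz(fn,u,v,h):
    W,r,_=ray(fn,u,v); d=W[:3,:3]@r; o=W[:3,3]; return o+d*(h-o[2])/d[2]
def atd(fn,u,v):
    W,r,d=ray(fn,u,v); return W[:3,:3]@(r*d[int(v),int(u)])+W[:3,3]
def cloud(fn):
    z=np.load(f'pics/{fn}.npz'); d=z['d']; vv,uu=np.mgrid[:400,:640]
    p=cv2.undistortPoints(np.stack([uu,vv],-1).reshape(-1,1,2).astype(float),z['K'],z['D'])[:,0]
    P=np.c_[p,np.ones(len(p))]*d.reshape(-1,1); return (P@z['W'][:3,:3].T+z['W'][:3,3]).reshape(400,640,3)
E
python3 - <<'E'
from h import *
snap('top','top1'); snap('scene','scene1')
s=env.get_state(); print(s['time_s'],s['tcp_rot'],s['contact_force'],env.tcp_to_grasp)
print(env.calibration('wrist')['tool_from_camera'])
E
```

```text
pics
0.1 [ 9.80278663e-01  1.97618694e-01 -2.04329335e-04 -7.43886126e-04] [ 0.20894367 -0.23895325 -0.46431208] 18.700000000000003
[[-9.49070776e-04 -9.53828724e-01 -3.00349571e-01  7.77222588e+01]
 [ 9.99999096e-01 -6.19029610e-04 -1.19401434e-03 -5.78786820e-01]
 [ 9.52959896e-04 -3.00350433e-01  9.53828449e-01 -1.41917191e+02]
 [ 0.00000000e+00  0.00000000e+00  0.00000000e+00  1.00000000e+00]]
```

View pics/top1.png

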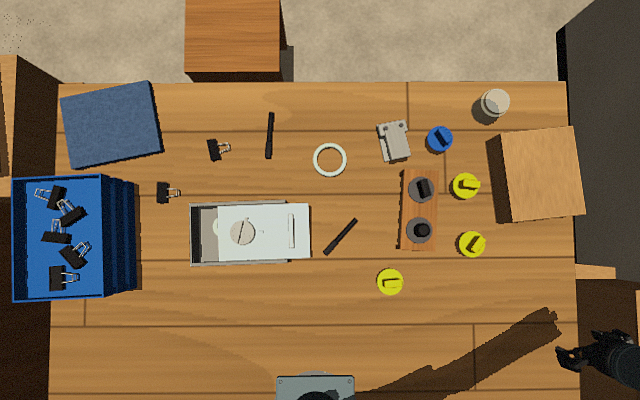

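View pics/scene1.png

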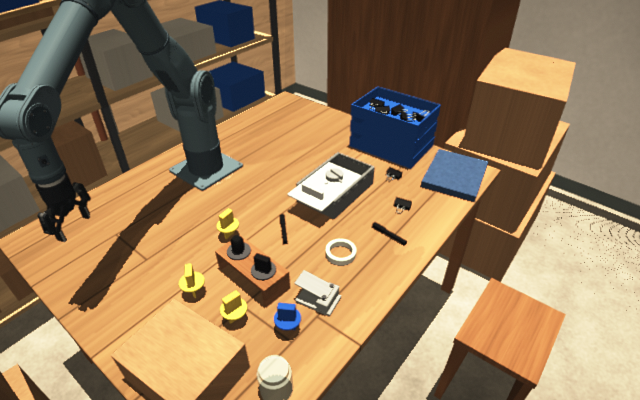

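The top view shows the case at about (250,233), its cover hanging out to the right past the case end, the rib at (291,231) and the cam at (242,232). The rack is at (418,210).

Candidates for the slot key:
- Black paddle in the rack (423,188)
- Black round knob in the rack (421,230), which is the square key
- Yellow look-alikes at (466,186), (471,243) and (390,281)
- Blue look-alike at (439,139)

I choose the black paddle at (423,188) and will check it in a close crop.

Run:
```python
from h import *
im=cv2.imread('pics/top1.png')
a=cv2.resize(im[190:275,180:320],None,fx=5,fy=5,interpolation=cv2.INTER_CUBIC)  #700x425
cv2.imwrite('pics/c1.png',a)
b=cv2.resize(im[160:260,385:485],None,fx=6,fy=6,interpolation=cv2.INTER_CUBIC)
cv2.imwrite('pics/c2.png',b)
C=cloud('top1')
for n,u,v in [('cam',242,232),('rib',291,231),('cover',270,220),('key',424,188),('sq',421,230),('rack',410,210)]: print(n,C[v,u].round(1))
```

```text
cam [512.  190.   79.7]
rib [513.6  57.5 107.3]
cover [543.8 115.8  74.3]
key [ 621.6 -287.   133. ]
sq [ 513.6 -277.6  129.1]
rack [ 568.  -261.4   77.7]
```

View pics/c1.png

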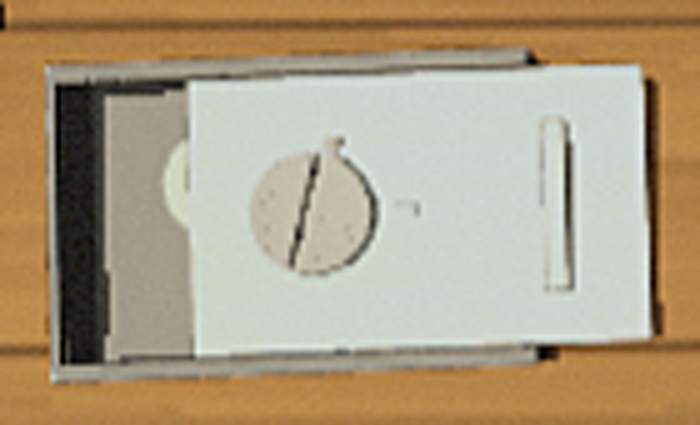

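View pics/c2.png

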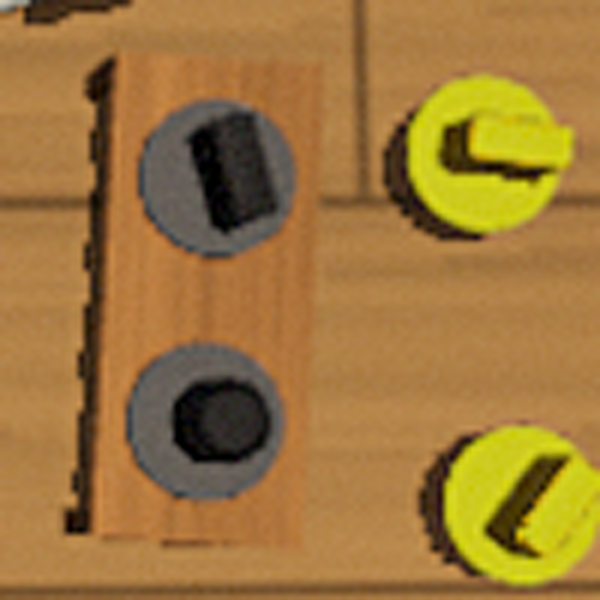

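The crops confirm it. The black flat paddle is in the far rack hole (key top about (424,188) in the full image) and the round knob is in the near one. The cam slot runs from (304,155) to (292,268) in the crop, with the ear at the far end. The rib is at crop (554,203) and the cover spans crop x 190–645.

Run:
```python
from h import *
C=cloud('top1')
def rect(lo,hi,x0,x1,y0,y1,n):
    m=(C[...,2]>lo)&(C[...,2]<hi)&(C[...,0]>x0)&(C[...,0]<x1)&(C[...,1]>y0)&(C[...,1]<y1)
    P=C[m]; r=cv2.minAreaRect(P[:,:2].astype(np.float32)); print(n,m.sum(),np.round(r[0],1),np.round(r[1],1),round(r[2],1),np.median(P[:,2]).round(1))
rect(120,145,570,670,-340,-230,'key')
rect(120,145,470,560,-340,-230,'sq')
rect(98,115,440,590,20,100,'rib')
rect(85,97,440,590,140,240,'cam')
rect(70,84,420,600,0,260,'cover')
c=lambda u,v,h:atz('top1',180+u/5-.4,190+v/5-.4,h).round(1)
print('cov',[c(*p,78) for p in[(190,80),(642,67),(650,338),(196,355)]])
print('ribtop',[c(*p,110) for p in[(545,118),(566,118),(568,288),(548,290)]])
print('cam',c(313,212,96),'slot',c(317,155,96),c(294,268,96))
k=lambda u,v,h:atz('top1',385+u/6-.4,160+v/6-.4,h).round(1)
print('collarS',k(218,178,81),'collarQ',k(206,421,81))
print('case far/left end',c(45,68,82),c(55,382,82))
```

```text
key 146 [ 625.2 -292.5] [45.6 21.1] 15.3 130.1
sq 157 [ 514.9 -284.5] [36.9 33.6] 89.8 128.7
rib 167 [516.3  58.2] [89.1 12.3] 2.3 108.5
cam 332 [531.5 182.5] [ 63.  102.8] 75.1 94.3
cover 4961 [514.  135.9] [170.3 251. ] 1.8 77.3
cov [array([583.3, 256.3,  78. ]), array([588.7,  13.2,  78. ]), array([443.7,   9.7,  78. ]), array([436.3, 251.8,  78. ])]
ribtop [array([560. ,  63.5, 110. ]), array([560. ,  52.6, 110. ]), array([471.5,  51.8, 110. ]), array([470.5,  62.2, 110. ])]
cam [511.9 186.8  96. ] slot [541.9 184.8  96. ] [482.6 196.7  96. ]
collarS [ 623.6 -291.5   81. ] collarQ [ 514.6 -283.6   81. ]
case far/left end [590.  333.2  82. ] [422.8 325.7  82. ]
```

Emit:
servo_tool([
  [4,2,-2,0.2,-5],
  [0,6,-5.7,0.5,-15],
  [0,10,-9.5,0.8,-25],
  [0,14,-13.5,1,-35],
  [0,18,-17.2,1.2,-45],
  [0,22,-21,1.5,-55],
  [0,26,-25,1.8,-65],
  [0,30,-28.7,2,-75],
  [0,34,-32.5,2.2,-85],
  [0,37,-35.5,2.4,-95],
])

```text
time_s: 1.35
position: [455.9, -126.3, 207.2]
tcp_rot: [0.513, 0.858, 0.0, -0.0]
contact_force: [1.2, -0.9, -0.7]
grip_width: -0.2
grasp_force: 0.0
```

```bash
cat >> h.py <<'E'
def go(x,y,z,yaw):
    s=env.get_state(); R=Rn.from_quat(s['tcp_rot']).as_matrix(); p=np.array(s['position'])
    cy=np.degrees(np.arctan2(R[1,0],R[0,0])); d=R.T@(np.array([x,y,z])-p)/10
    print('t',s['time_s'],'pos',p.round(1),'yaw',cy.round(2),'q7',round(s['qpos'][6],3),'F',np.round(s['contact_force'],1),'w',round(s['grip_width'],1),'tilt',R[2].round(3))
    print('shift cm',d.round(2),'roll',round((cy-yaw+180)%360-180,2))
E
python3 -c "
from h import *
go(516,8,150,182)"
```

```text
t 1.35 pos [ 455.9 -126.3  207.2] yaw 118.22 q7 0.472 F [ 1.2 -0.9 -0.7] w -0.2 tilt [ 0.  0. -1.]
shift cm [ 8.99 11.64  5.73] roll -63.78
```

```bash
python3 -c "
from h import *
print(np.round(env.get_state()['qpos'],3))"
```

```text
[ 0.636  0.318 -0.545  1.991  0.21   0.887  0.472]
```

Emit:
servo_tool([
  [0,1,1.3,0.5,-10],
  [0,2.5,3.3,1.5,-20],
  [0,4.5,6,2.5,-30],
  [0,6.5,8.5,3.5,-40],
  [0,8.2,10.6,4.5,-50],
  [0,9,11.6,5.7,-60],
  [0,9,11.6,5.7,-64],
  [0,9,11.6,5.7,-64],
])

```text
time_s: 2.35
position: [515.7, 5.1, 149.8]
tcp_rot: [-0.015, 1.0, 0.0, -0.001]
contact_force: [0.5, 0.1, -0.3]
grip_width: 0.5
grasp_force: 0.0
```

```bash
python3 -c "
from h import *
go(516,15,90,182)
im,_=snap('wrist','w1')
go(516,37,90,182)
C=cloud('w1')
m=(C[...,2]>104)&(C[...,2]<116)&(abs(C[...,0]-515)<70)&(C[...,1]>25)&(C[...,1]<90)
print(m.sum(),cv2.minAreaRect(C[m][:,:2].astype(np.float32)))
"
```

```text
t 2.35 pos [515.7   5.1 149.8] yaw -178.24 q7 1.087 F [ 0.5  0.1 -0.3] w 0.5 tilt [ 0.001  0.    -1.   ]
shift cm [-0.07  0.99  5.98] roll -0.24
t 2.4 pos [515.8   4.9 150. ] yaw -178.31 q7 1.086 F [ 0.3 -0.3  0.1] w -0.2 tilt [ 0.001  0.    -1.   ]
shift cm [-0.12  3.21  6.  ] roll -0.31
2930 ((513.0736083984375, 61.10409927368164), (89.92445373535156, 12.380308151245117), 1.477793574333191)
```

View pics/w1.png

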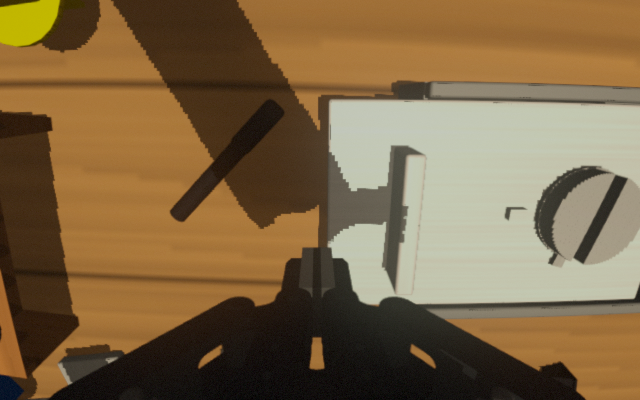

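Emit:
servo_tool([
  [0,-0.1,0,3,-0.2],
  [0,-0.1,0,6,-0.3],
  [0,-0.1,1.5,6,-0.3],
  [0,-0.1,2.7,6,-0.3],
  [0,-0.15,3.5,6,-0.3],
  [0,-0.15,4.5,6,-0.3],
  [0,-0.2,5.5,6,-0.3],
  [0,-0.2,6.5,6,-0.3],
  [0,-0.2,7.2,6,-0.3],
  [0,-0.2,8,6,-0.3],
])

```text
time_s: 3.65
position: [515.8, 85.4, 90.3]
tcp_rot: [-0.018, 1.0, -0.0, 0.0]
contact_force: [1.0, -4.6, 4.1]
grip_width: 0.3
grasp_force: 2.2
```

```bash
python3 -c "
from h import *
go(514,100,90,182)"
```

```text
t 3.65 pos [515.8  85.4  90.3] yaw -177.93 q7 0.865 F [ 1.  -4.6  4.1] w 0.3 tilt [-0. -0. -1.]
shift cm [0.12 1.47 0.03] roll 0.07
```

Emit:
servo_tool([
  [0,0,0.3,0,0],
  [0,0,0.6,0,0],
  [0,0,0.8,0,0],
  [0,0,1.0,0,0],
  [0,0,1.2,0,0],
])

```text
time_s: 4.28
position: [515.3, 97.1, 90.3]
tcp_rot: [-0.018, 1.0, -0.0, 0.0]
contact_force: [2.6, -4.4, 2.2]
grip_width: 0.2
grasp_force: 2.1
```

Emit:
servo_tool([
  [0,0,0.2,0,0],
  [0,0,0.4,0,0],
  [0,0,0.6,0,0],
  [0,0,0.8,0,0],
])

```text
time_s: 4.78
position: [514.9, 105.2, 90.3]
tcp_rot: [-0.018, 1.0, 0.0, 0.0]
contact_force: [3.8, -4.2, 0.6]
grip_width: -0.0
grasp_force: 2.1
```

Emit:
servo_tool([
  [0,0,0.2,0,0],
  [0,0,0.4,0,0],
  [0,0,0.6,0,0],
])

```text
time_s: 5.15
position: [514.7, 109.2, 90.2]
tcp_rot: [-0.018, 1.0, -0.002, -0.0]
contact_force: [2.6, -12.2, 5.8]
grip_width: -0.2
grasp_force: 5.9
```

Emit:
servo_tool([
  [0,0,0.1,0,0],
  [0,0,0.1,0,0],
  [0,0,0.1,0,0],
])

```text
time_s: 5.52
position: [514.7, 109.1, 90.2]
tcp_rot: [-0.017, 1.0, -0.002, -0.0]
contact_force: [3.2, -10.6, 5.2]
grip_width: -0.2
grasp_force: 5.6
```

Emit:
servo_tool([
  [0,0,-0.6,0,0],
  [0,0,-1.5,-0.5,0],
  [0,0,-1.5,-4,0],
  [0,-1,0,-9,0],
  [0,-2.5,4,-14,0],
  [0,-3.9,9,-14,0],
  [0,-3.9,13,-14,0],
  [0,-3.9,13,-14,0],
  [0,-3.9,13,-14,0],
])

```text
time_s: 6.65
position: [548.3, 242.8, 229.9]
tcp_rot: [-0.018, 1.0, -0.0, -0.001]
contact_force: [-0.6, -0.2, 1.6]
grip_width: 0.1
grasp_force: 0.0
```

```bash
python3 -c "
from h import *
go(514,100,90,182)
snap('wrist','w2')
C=cloud('w2')
m=(C[...,2]>104)&(C[...,2]<116)&(abs(C[...,0]-515)<70)&(C[...,1]>85)&(C[...,1]<160)
print(m.sum(),cv2.minAreaRect(C[m][:,:2].astype(np.float32)))
m=(C[...,2]>91)&(C[...,2]<101)&(abs(C[...,0]-510)<50)&(abs(C[...,1]-258)<50)
print(m.sum(),cv2.minEnclosingCircle(C[m][:,:2].astype(np.float32)), np.median(C[m],0))
"
```

```text
t 6.65 pos [548.3 242.8 229.9] yaw -177.89 q7 0.759 F [-0.6 -0.2  1.6] w 0.1 tilt [ 0.001 -0.001 -1.   ]
shift cm [  3.94 -14.13  14.  ] roll 0.11
1821 ((510.9936218261719, 130.25814819335938), (88.88003540039062, 12.610733032226562), 1.792559027671814)
3899 ((507.0414123535156, 259.64306640625), 32.83040237426758) [506.14105998 259.26594596  95.26949165]
```

View pics/w2.png

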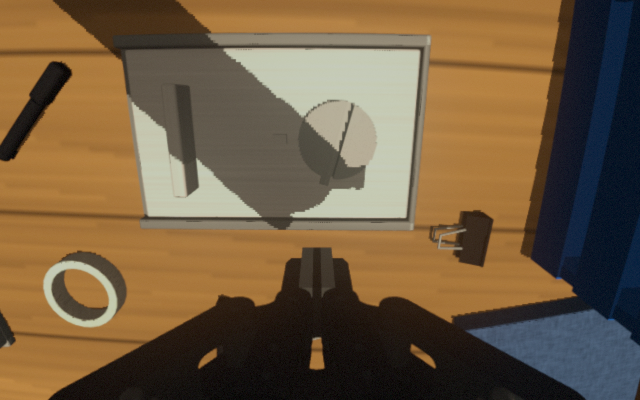

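```bash
python3 -c "
from h import *
C=cloud('w2')
r=np.hypot(C[...,0]-507,C[...,1]-259.6)
m=(C[...,2]<90)&(C[...,2]>74)&(r<31)
P=C[m][:,:2].astype(np.float32); print(len(P),np.median(C[m],0))
v=cv2.fitLine(P,cv2.DIST_HUBER,0,.01,.01).ravel(); print(v,np.degrees(np.arctan2(v[1],v[0])))
print(cv2.minAreaRect(P))
# image line
a=atz('w2',352,105,96);b=atz('w2',328,185,96);print(a,b,np.degrees(np.arctan2((b-a)[1],(b-a)[0])))
go(660,-282,260,195)"
```

```text
825 [506.19347597 260.69624486  81.38282478]
[ 9.7418040e-01 -2.2577092e-01  5.0636142e+02  2.6070776e+02] -13.048214
((507.12548828125, 260.1065368652344), (9.268255233764648, 61.858394622802734), 76.79503631591797)
[478.06494384 269.51705796  96.        ] [544.55580626 253.41303608  96.        ] -13.61480634900958
t 6.7 pos [548.7 242.1 229.9] yaw -177.96 q7 0.758 F [-0.2 -0.3 -0.2] w -0.1 tilt [ 0.001 -0.001 -1.   ]
shift cm [ -9.26 -52.77  -2.97] roll -12.96
```

Emit:
servo_tool([
  [0,-0.5,-3,-1,-2],
  [6,-1.5,-8,-2,-4],
  [6,-3,-14,-3,-6],
  [6,-4,-20,-3,-8],
  [6,-5,-26,-3,-10],
  [6,-6,-32,-3,-12],
  [6,-7,-38,-3,-13],
  [6,-8,-44,-3,-13],
  [6,-9,-49,-3,-13],
  [6,-9.3,-52.8,-3,-13],
])

```text
time_s: 7.95
position: [659.7, -285.5, 259.7]
tcp_rot: [-0.129, 0.992, -0.0, -0.001]
contact_force: [0.2, -0.4, -0.4]
grip_width: 60.1
grasp_force: 0.0
```

Emit:
servo_tool([
  [6,0,0,0,0],
])

```text
time_s: 8.07
position: [659.1, -287.4, 259.1]
tcp_rot: [-0.127, 0.992, -0.001, -0.001]
contact_force: [0.1, -0.2, -0.6]
grip_width: 60.2
grasp_force: 0.0
```

```bash
python3 -c "
from h import *
go(625,-292,200,195)
snap('wrist','w3')
C=cloud('w3')
for lo,hi,x,y,n in[(124,138,625,-292,'key'),(124,138,515,-284,'sq'),(77,86,624,-291,'collar')]:
    m=(C[...,2]>lo)&(C[...,2]<hi)&(np.hypot(C[...,0]-x,C[...,1]-y)<45)
    print(n,m.sum(),cv2.minAreaRect(C[m][:,:2].astype(np.float32)), np.median(C[m][:,2]))
"
```

```text
t 8.075 pos [ 659.1 -287.4  259.1] yaw -165.39 q7 1.858 F [ 0.1 -0.2 -0.6] w 60.2 tilt [ 0.002 -0.002 -1.   ]
shift cm [3.4  0.42 5.92] roll -0.39
key 1375 ((622.0611572265625, -289.05108642578125), (45.963768005371094, 19.693645477294922), 14.412339210510254) 130.01038265227538
sq 1171 ((518.4724731445312, -279.93524169921875), (22.173032760620117, 33.93395233154297), 14.346779823303223) 129.83410756877447
collar 2998 ((622.30908203125, -289.3263854980469), (70.62655639648438, 71.04219055175781), 4.572725296020508) 80.22204465808676
```

View pics/w3.png

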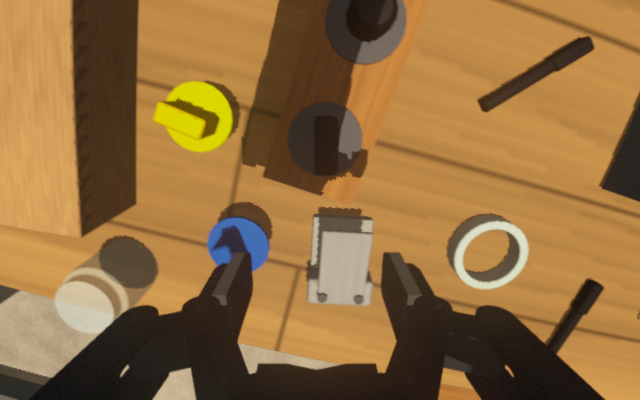

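Emit:
servo_tool([
  [6,1.2,0.25,1,0.2],
  [6,2.6,0.5,3,0.2],
  [6,3.6,0.78,6,0.2],
  [6,3.6,0.78,9,0.2],
  [6,3.6,0.78,10.5,0.2],
  [6,3.6,0.78,10.5,0.2],
])

```text
time_s: 8.88
position: [623.7, -281.9, 154.7]
tcp_rot: [-0.13, 0.992, 0.001, -0.001]
contact_force: [0.9, -0.4, -0.5]
grip_width: 60.1
grasp_force: 0.0
```

```bash
python3 -c "
from h import *
go(622,-289.2,91,194.4)"
```

```text
t 8.875 pos [ 623.7 -281.9  154.7] yaw -165.06 q7 1.808 F [ 0.9 -0.4 -0.5] w 60.1 tilt [ 0.001  0.001 -1.   ]
shift cm [ 0.34 -0.67  6.37] roll 0.54
```

Emit:
servo_tool([
  [6,0.3,-0.6,2,0.5],
  [6,0.3,-0.6,3,0.5],
  [6,0.3,-0.6,3,0.5],
])

```text
time_s: 9.25
position: [622.1, -289.2, 124.1]
tcp_rot: [-0.125, 0.992, 0.0, -0.001]
contact_force: [-0.5, -0.7, 0.4]
grip_width: 60.2
grasp_force: 0.0
```

```bash
python3 -c "
from h import *
go(622,-289.2,91,194.4)"
```

```text
t 9.25 pos [ 622.1 -289.2  124.1] yaw -165.62 q7 1.794 F [-0.5 -0.7  0.4] w 60.2 tilt [ 0.002  0.001 -1.   ]
shift cm [ 0.01 -0.    3.31] roll -0.02
```

Aligned with the paddle, so I'll descend and grip.

Emit:
servo_tool([
  [6,0,0,1.5,0],
  [6,0,0,3.3,0],
  [6,0,0,3.3,0],
  [3,0,0,3.3,0],
  [1,0,0,3.3,0],
  [1,0,0,3.3,0],
  [1,0,0,3.3,0],
])

```text
time_s: 10.12
position: [623.4, -289.4, 93.1]
tcp_rot: [-0.125, 0.992, -0.0, 0.001]
contact_force: [-0.4, 0.6, 4.7]
grip_width: 19.4
grasp_force: 59.1
```

```bash
python3 -c "
from h import *
go(622,-289.2,91,194.4)"
```

```text
t 10.125 pos [ 623.4 -289.4   93.1] yaw -165.61 q7 1.777 F [-0.4  0.6  4.7] w 19.4 tilt [-0.001 -0.001 -1.   ]
shift cm [0.13 0.05 0.21] roll -0.01
```

Emit:
servo_tool([
  [1,0,0,-1,0],
  [1,0,0,-3,0],
  [1,0,0,-6,0],
  [1,0,0,-9,0],
  [1,0,0,-12,0],
  [1,0,0,-12,0],
])

```text
time_s: 10.88
position: [624.6, -289.4, 216.2]
tcp_rot: [-0.125, 0.992, -0.001, 0.003]
contact_force: [-0.7, -0.8, -1.8]
grip_width: 19.1
grasp_force: 58.9
```

```bash
python3 -c "
from h import *
go(520,180,210,167)"
```

```text
t 10.875 pos [ 624.6 -289.4  216.2] yaw -165.61 q7 1.84 F [-0.7 -0.8 -1.8] w 19.1 tilt [-0.005 -0.003 -1.   ]
shift cm [-1.53 48.07  0.47] roll 27.39
```

Emit:
servo_tool([
  [1,-0.1,3,0,2],
  [1,-0.2,8,0,5],
  [1,-0.4,13.5,0,8],
  [1,-0.6,19,0,11],
  [1,-0.8,24.5,0,14],
  [1,-1,30,0,17],
  [1,-1.2,35.5,0,20],
  [1,-1.4,41,0,23],
  [1,-1.5,45.5,0,26],
  [1,-1.5,48,0,27.4],
])

```text
time_s: 12.12
position: [516.3, 182.3, 211.9]
tcp_rot: [0.112, 0.994, 0.0, -0.001]
contact_force: [0.0, -0.5, -2.2]
grip_width: 19.8
grasp_force: 59.0
```

Emit:
servo_tool([
  [1,0.3,2,0,0],
  [1,0.6,4,0,0],
  [1,0.6,4,0,0],
  [1,0.6,4,0,0],
])

```text
time_s: 12.62
position: [520.9, 218.6, 211.7]
tcp_rot: [0.114, 0.994, -0.001, -0.0]
contact_force: [0.2, -0.2, -2.5]
grip_width: 19.4
grasp_force: 59.0
```

```bash
python3 -c "
from h import *
go(507,260,200,166.9)
print(np.round(env.get_state()['qpos'],2))"
```

```text
t 12.625 pos [520.9 218.6 211.7] yaw 166.96 q7 0.522 F [ 0.2 -0.2 -2.5] w 19.4 tilt [ 0.001 -0.001 -1.   ]
shift cm [2.29 3.73 1.17] roll 0.06
[ 0.08  0.53 -0.75  1.75  0.41  1.03  0.52]
```

Emit:
servo_tool([
  [1,0.8,1.2,0.5,0],
  [1,1.8,2.8,1,0],
  [1,2.3,3.7,1.2,0],
  [1,2.3,3.7,1.2,0],
  [1,2.3,3.7,1.2,0],
])

```text
time_s: 13.25
position: [507.5, 260.3, 200.2]
tcp_rot: [0.114, 0.994, -0.0, 0.0]
contact_force: [0.4, -0.3, -1.7]
grip_width: 19.5
grasp_force: 59.1
```

```bash
python3 -c "
from h import *
go(507,260,150,166.9)
p=np.array(env.get_state()['position'])
im,_=snap('wrist','w4')
C=cloud('w4'); D=C-p
m=(D[...,2]<-8)&(D[...,2]>-70)&(np.hypot(D[...,0],D[...,1])<45)
print(m.sum()); h,e=np.histogram(D[...,2][m],np.arange(-70,-5,3)); print(list(zip(e.round(),h)))
k=(D[...,2]<-9)&(D[...,2]>-15)&(np.hypot(D[...,0],D[...,1])<45)
print(cv2.minEnclosingCircle(C[k][:,:2].astype(np.float32)),np.median(D[k][:,2]))
A=np.c_[D[k][:,:2],np.ones(k.sum())]; print('plane',np.linalg.lstsq(A,D[k][:,2],rcond=None)[0])
cv2.imwrite('pics/w4c.png',im)
"
```

```text
t 13.25 pos [507.5 260.3 200.2] yaw 166.95 q7 0.433 F [ 0.4 -0.3 -1.7] w 19.5 tilt [-0.    -0.001 -1.   ]
shift cm [ 0.04 -0.03  5.02] roll 0.05
6930
[(np.int64(-70), np.int64(0)), (np.int64(-67), np.int64(0)), (np.int64(-64), np.int64(0)), (np.int64(-61), np.int64(0)), (np.int64(-58), np.int64(0)), (np.int64(-55), np.int64(0)), (np.int64(-52), np.int64(0)), (np.int64(-49), np.int64(0)), (np.int64(-46), np.int64(0)), (np.int64(-43), np.int64(0)), (np.int64(-40), np.int64(0)), (np.int64(-37), np.int64(0)), (np.int64(-34), np.int64(0)), (np.int64(-31), np.int64(0)), (np.int64(-28), np.int64(0)), (np.int64(-25), np.int64(0)), (np.int64(-22), np.int64(0)), (np.int64(-19), np.int64(81)), (np.int64(-16), np.int64(2321)), (np.int64(-13), np.int64(4493)), (np.int64(-10), np.int64(35))]
((505.93389892578125, 261.3522033691406), 36.068275451660156) -12.736130040695684
plane [ 9.83348154e-04 -2.50483675e-04 -1.27238654e+01]
```

View pics/w4.png

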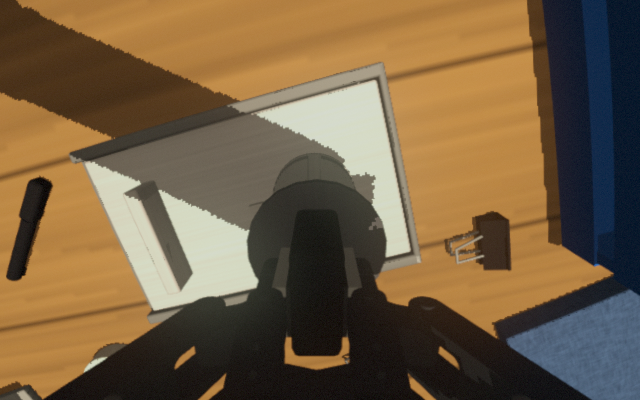

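Emit:
servo_tool([
  [1,-0.1,-0.1,1.5,0],
  [1,-0.1,-0.1,3.2,0],
  [1,-0.1,-0.1,3.8,0],
  [1,-0.1,-0.1,4.1,0],
  [1,-0.1,-0.1,4.4,0],
  [1,-0.1,-0.1,4.4,0],
])

```text
time_s: 14.05
position: [507.9, 259.9, 156.4]
tcp_rot: [0.113, 0.994, 0.0, 0.0]
contact_force: [-0.5, -0.8, -2.9]
grip_width: 19.5
grasp_force: 59.1
```

Emit:
servo_tool([
  [1,0,0,0.2,0],
  [1,0,0,0.4,0],
  [1,0,0,0.6,0],
  [1,0,0,0.8,0],
  [1,0,0,0.8,0],
])

```text
time_s: 14.68
position: [507.7, 259.7, 148.1]
tcp_rot: [0.113, 0.994, -0.0, -0.0]
contact_force: [-0.6, -0.2, -2.4]
grip_width: 19.4
grasp_force: 59.1
```

```bash
python3 -c "
from h import *
go(507.9,259.5,147.5,166.9)
print(env.get_state()['wrist_torque'])"
```

```text
t 14.675 pos [507.7 259.7 148.1] yaw 167.0 q7 0.39 F [-0.6 -0.2 -2.4] w 19.4 tilt [ 0. -0. -1.]
shift cm [-0.02 -0.02  0.06] roll 0.1
[-0.0070689  -0.04152874 -0.04615884]
```

Emit:
servo_tool([
  [1,0,0,0,4],
  [1,0,0,0,10],
  [1,0,0,0,17],
  [1,0,0,0,24],
  [1,0,0,0,31],
  [1,0,0,0,38],
  [1,0,0,0,45],
  [1,0,0,0,52],
  [1,0,0,0,59],
  [1,0,0,0,65],
])

```text
time_s: 15.92
position: [506.9, 258.4, 147.9]
tcp_rot: [0.631, 0.776, -0.002, 0.0]
contact_force: [-1.8, -3.0, -0.4]
grip_width: 19.1
grasp_force: 59.4
```

```bash
python3 -c "
from h import *
go(507.7,259.7,148.1,87)
print(env.get_state()['wrist_torque'])"
```

```text
t 15.925 pos [506.9 258.4 147.9] yaw 101.8 q7 -0.596 F [-1.8 -3.  -0.4] w 19.1 tilt [-0.002 -0.003 -1.   ]
shift cm [ 0.11  0.1  -0.02] roll 14.8
[-0.82187347  0.53229705  0.21607372]
```

Emit:
servo_tool([
  [1,0,0,0,3],
  [1,0,0,0,6],
  [1,0,0,0,9],
  [1,0,0,0,12],
  [1,0,0,0,14],
  [1,0,0,0,14],
])

```text
time_s: 16.68
position: [506.9, 259.0, 147.8]
tcp_rot: [0.719, 0.695, -0.001, -0.0]
contact_force: [-2.6, -2.7, -1.2]
grip_width: 19.4
grasp_force: 59.2
```

```bash
python3 -c "
from h import *
go(507.7,259.7,148.1,87)
print(env.get_state()['wrist_torque'])"
```

```text
t 16.675 pos [506.9 259.  147.8] yaw 88.01 q7 -0.804 F [-2.6 -2.7 -1.2] w 19.4 tilt [-0.002 -0.002 -1.   ]
shift cm [ 0.08  0.08 -0.03] roll 1.01
[-0.84183441  0.96318651  0.09729138]
```

Emit:
servo_tool([
  [1,0,0,0,1.5],
  [1,0,0,0,3],
  [1,0,0,0,4],
  [1,0,0,0,4],
])

```text
time_s: 17.18
position: [506.8, 259.1, 147.8]
tcp_rot: [0.742, 0.67, -0.001, 0.0]
contact_force: [-4.0, -4.2, -0.1]
grip_width: 19.0
grasp_force: 59.7
```

```bash
python3 -c "
from h import *
go(507.7,259.7,148.1,83)
print(env.get_state()['wrist_torque'])"
```

```text
t 17.175 pos [506.8 259.1 147.8] yaw 84.14 q7 -0.864 F [-4.  -4.2 -0.1] w 19.0 tilt [-0.002 -0.002 -1.   ]
shift cm [ 0.06  0.08 -0.03] roll 1.14
[-1.16510806  1.04960068  0.8663926 ]
```

Emit:
servo_tool([
  [1,0,0,0,-3],
  [1,0,0,0,-6],
  [1,0,0,0,-6.5],
  [1,0,0,-0.7,-6.5],
  [1,0,0,-1.5,-6.5],
  [1,0,0,-3,-6.5],
  [1,0,0,-5,-6.5],
  [1,0,0,-6.5,-6.5],
  [1,0,0,-6.5,-6.5],
])

```text
time_s: 18.3
position: [508.8, 260.4, 215.0]
tcp_rot: [0.704, 0.71, 0.002, 0.001]
contact_force: [0.1, -0.2, -3.1]
grip_width: 19.5
grasp_force: 59.2
```

```bash
python3 -c "
from h import *
go(620,-250,214,194.4)
snap('wrist','w5'); snap('top','top2')
C=cloud('top2')
im=cv2.imread('pics/top2.png'); cv2.imwrite('pics/c3.png',cv2.resize(im[180:275,170:320],None,fx=5,fy=5))
"
```

```text
t 18.3 pos [508.8 260.4 215. ] yaw 90.48 q7 -0.729 F [ 0.1 -0.2 -3.1] w 19.5 tilt [ 0.001  0.003 -1.   ]
shift cm [-51.13  10.69   0.06] roll -103.92
```

Emit:
servo_tool([
  [1,-2,0.4,0,-5],
  [1,-7,1.5,0,-15],
  [1,-12,2.5,0,-25],
  [1,-17,3.5,0,-35],
  [1,-22,4.6,0,-45],
  [1,-27,5.6,0,-55],
  [1,-32,6.7,0,-65],
  [1,-37,7.8,0,-75],
  [1,-41,8.6,0,-85],
  [1,-44,9.2,0,-94],
])

```text
time_s: 19.65
position: [603.0, -181.9, 211.9]
tcp_rot: [-0.041, 0.999, 0.0, -0.001]
contact_force: [0.3, 0.1, -1.9]
grip_width: 19.3
grasp_force: 59.2
```

Emit:
servo_tool([
  [1,0,0,0,-5],
  [1,0,0,0,-10],
  [1,0,0,0,-10],
])

```text
time_s: 20.02
position: [603.1, -179.5, 212.2]
tcp_rot: [-0.126, 0.992, 0.0, -0.001]
contact_force: [0.2, -0.2, -2.9]
grip_width: 19.3
grasp_force: 59.2
```

```bash
python3 -c "
from h import *
go(623.4,-289.4,200,194.4)
snap('top','top3')
im=cv2.imread('pics/top3.png'); cv2.imwrite('pics/c4.png',cv2.resize(im[185:275,175:315],None,fx=5,fy=5,interpolation=cv2.INTER_CUBIC))
"
```

```text
t 20.025 pos [ 603.1 -179.5  212.2] yaw -165.56 q7 1.708 F [ 0.2 -0.2 -2.9] w 19.3 tilt [ 0.001  0.001 -1.   ]
shift cm [  0.77 -11.15   1.21] roll 0.04
```

View pics/c4.png

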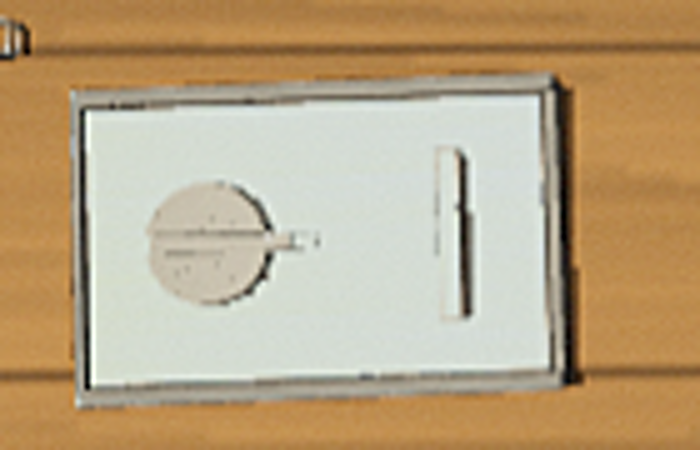

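The crop shows the cover fully home. The ear touches the mark at crop (290,240) and the slot lies along the case's y, so the cover is locked. Next is the rack.

Emit:
servo_tool([
  [1,0.1,-2,0.3,0],
  [1,0.3,-5,0.6,0],
  [1,0.5,-8,1,0],
  [1,0.7,-10.3,1.2,0],
  [1,0.8,-11.2,1.2,0],
  [1,0.8,-11.2,1.2,0],
  [1,0.8,-11.2,1.2,0],
  [1,0.8,-11.2,1.2,0],
])

```text
time_s: 21.08
position: [624.2, -288.5, 201.6]
tcp_rot: [-0.127, 0.992, 0.0, 0.0]
contact_force: [-0.2, 1.1, -1.9]
grip_width: 19.6
grasp_force: 59.2
```

```bash
python3 -c "
from h import *
go(623.4,-289.4,105,194.4)
s=env.get_state();p=np.array(s['position']);R=Rn.from_quat(s['tcp_rot']).as_matrix()
im,_=snap('wrist','w6')
C=cloud('w6'); D=C-p
k=(D[...,2]<-6)&(D[...,2]>-18)&(np.hypot(D[...,0],D[...,1])<45)
c,r=cv2.minEnclosingCircle(C[k][:,:2].astype(np.float32)); print(c,r,np.median(D[k][:,2]),R.T@np.r_[np.array(c)-p[:2],0])
A=np.c_[D[k][:,:2],np.ones(k.sum())]; print('plane',np.linalg.lstsq(A,D[k][:,2],rcond=None)[0])
"
```

```text
t 21.075 pos [ 624.2 -288.5  201.6] yaw -165.41 q7 1.873 F [-0.2  1.1 -1.9] w 19.6 tilt [-0.  0. -1.]
shift cm [ 0.1  -0.07  9.66] roll 0.19
(622.7850952148438, -288.1912536621094) 36.026519775390625 -12.78275250080182 [ 1.26679651e+00  6.84038930e-01 -2.53740958e-04]
plane [ 6.42609705e-03  3.91092490e-03 -1.26677331e+01]
```

Emit:
servo_tool([
  [1,0.1,-0.08,1.5,0],
  [1,0.1,-0.08,4,0],
  [1,0.1,-0.08,6.5,0],
  [1,0.1,-0.08,8.5,0],
  [1,0.1,-0.08,9.8,0],
  [1,0.1,-0.08,10.4,0],
  [1,0.1,-0.08,10.6,0],
  [1,0.1,-0.08,10.6,0],
])

```text
time_s: 22.12
position: [623.6, -291.0, 95.9]
tcp_rot: [-0.126, 0.992, -0.0, 0.0]
contact_force: [-0.2, 0.6, -1.5]
grip_width: 19.2
grasp_force: 59.2
```

```bash
python3 -c "
from h import *
go(623.2,-289.4,93,194.4)"
```

```text
t 22.125 pos [ 623.6 -291.    95.9] yaw -165.51 q7 1.822 F [-0.2  0.6 -1.5] w 19.2 tilt [-0.001 -0.001 -1.   ]
shift cm [-0.    0.17  0.29] roll 0.09
```

Emit:
servo_tool([
  [1,0,0.1,0.1,0],
  [1,0,0.1,0.25,0],
  [1,0,0.1,0.25,0],
  [2.4,0,0.1,0.25,0],
  [4,0,0.1,0.25,0],
  [6,0,0.1,0.2,0],
  [6,0,0.1,0.2,0],
])

```text
time_s: 23.0
position: [623.0, -289.9, 93.4]
tcp_rot: [-0.126, 0.992, -0.0, 0.0]
contact_force: [0.0, 0.0, 0.8]
grip_width: 59.9
grasp_force: 0.0
```

Emit:
servo_tool([
  [6,0,0,-1.5,0],
  [6,0,0,-4,0],
  [6,0,0,-8,0],
  [6,-1.5,0,-12,0],
  [6,-3.7,0,-16,0],
  [6,-3.7,0,-16,0],
  [6,-3.7,0,-16,0],
  [6,-3.7,0,-16,0],
])

```text
time_s: 24.0
position: [657.6, -281.0, 252.2]
tcp_rot: [-0.126, 0.992, 0.0, -0.001]
contact_force: [0.4, -0.3, 0.1]
grip_width: 60.1
grasp_force: 0.0
```

```bash
python3 -c "
from h import *
go(623.2,-289.4,93,194.4)
snap('wrist','w7'); C=cloud('w7')
for lo,hi,x,y,n in[(120,138,622,-289,'key'),(77,86,622,-289,'collar')]:
    m=(C[...,2]>lo)&(C[...,2]<hi)&(np.hypot(C[...,0]-x,C[...,1]-y)<45)
    A=np.c_[C[m][:,:2]-[x,y],np.ones(m.sum())]
    print(n,m.sum(),cv2.minAreaRect(C[m][:,:2].astype(np.float32)), np.median(C[m][:,2]),np.linalg.lstsq(A,C[m][:,2],rcond=None)[0])
snap('top','top4')
im=cv2.imread('pics/top4.png'); cv2.imwrite('pics/c5.png',im)
"
```

```text
t 24.0 pos [ 657.6 -281.   252.2] yaw -165.53 q7 1.877 F [ 0.4 -0.3  0.1] w 60.1 tilt [ 0.002  0.001 -1.   ]
shift cm [ 3.51  0.04 15.93] roll 0.07
key 1452 ((621.5083618164062, -289.2744445800781), (45.81639099121094, 20.01836395263672), 13.922446250915527) 130.07697059496965 [1.46257252e-02 1.01672410e-04 1.29938034e+02]
collar 3113 ((622.1484985351562, -289.0348205566406), (70.73287200927734, 70.37994384765625), 14.477848052978516) 80.2719863156691 [2.28404604e-03 4.98987898e-04 8.02718551e+01]
```

View pics/w7.png

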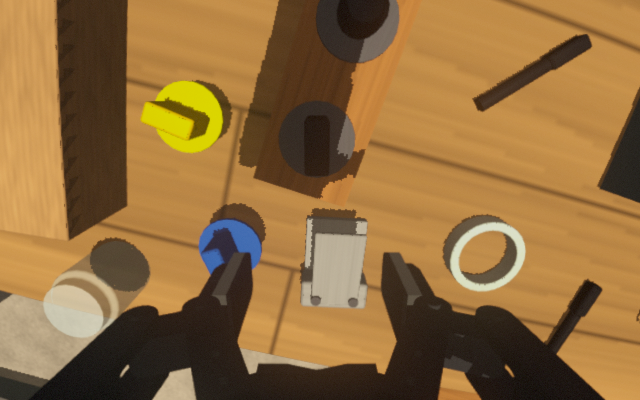

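The wrist picture shows the slot key back in its hole at about (317,140). It is upright and within 1 mm of where it hung, with nothing else disturbed. The robot is clear, so I'm handing in.

```bash
python3 -c "
from station import env
print(env.sign_off())"
```

```text
the job is handed in; nothing more can be done
None
```

The job is handed in: the cover is home, the cam is turned to its end stop (locked), and the slot key hangs upright in its own rack hole within about 1 mm of where it started; sign-off returned no verdict.

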